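Set a microscope light base for polarised light

TASK

Set up the microscope's light base for polarised light: push the blue filter slide fully home into the side of the base, and push the polariser lever by its green post around its arc until its pointer stands on the red mark of the scale. Work with the fingertips: push the lever gently and do not grip it, do not shift the scale, and leave the dish on the stage and everything standing around the base where they are.

Things in the scene. Friction and masses are not known exactly. Their poses are not given: they have to be found in the camera images.
- light_base: White transmitted-light base of a stereo microscope, fixed to the bench, 340 x 280 mm, its grey top plate 58 mm above the bench. Origin on the bench under the centre of the round stage; z up; it reaches 140 mm from the origin to -x (front), 200 mm to +x (rear), 140 mm to each side. A lamp housing 83 mm high runs across its rear from x = 140 mm. The filter slide is in its +y side.
- stage_axis (a point): Centre of the lit stage glass (84 mm across, 64 mm above the bench), on the vertical axis about which the polariser ring turns.
- polariser: Black polariser ring (116 mm across, top 70 mm above the bench) with its lever, turning about the stage axis. Origin on that axis, 60 mm above the bench; its -x axis points out along the lever. It turns within 1.7 rad either side of the base's front (-x of light_base), stiffly (about 2.5 N at the post), and stays where it is left; pushing or squeezing it with over 25 N is too much.
- lever_post (a point): Green upright finger post on the lever, 12 mm in diameter, standing 80 mm from the stage axis; it rises from 68 to 97 mm above the bench. This point is on its centre line, 85 mm above the bench. The flat black lever below it is 14 mm wide, with its top 68 mm above the bench.
- pointer_tip (a point): Tip of the lever's white pointer, on the lever's centre line, 100 mm from the stage axis, 62 mm above the bench; beyond the post, at the inner ends of the scale marks.
- red_mark (a point): Inner end of the only red mark (radial, 22 x 5 mm) among white marks 10 degrees apart on the black scale collar; 100 mm from the stage axis, 62 mm above the bench, so it coincides with pointer_tip when the polariser is set. The lever always starts on the positive-angle (anticlockwise) side of it, 0.7 to 2.2 rad away.
- filter_slide (a joint): Travel of the filter slide out of the +y side of the base, in m: 0 is home against its stop, at most 0.05 drawn out. It moves along y of light_base with about 2.5 N and stays where it is left.
- slide_face (a point): Centre of the outer face of the slide's upright blue finger plate, 50 mm wide along x of light_base, 36 mm high (16 to 52 mm above the bench), 6 mm thick; this point is 34 mm above the bench. At home it lies at x = -30 mm, y = +148 mm of light_base and the plate is 2 mm clear of the base's side.
- dish: Clear round covered culture dish on the stage glass, 59 mm across, 14 mm high, loose. Origin at the centre of its underside.
- slide_box: Grey microscope-slide box with a blue lid, 102 x 87 x 38 mm, loose on the bench. Origin at the centre of its underside.
- jar: Clear specimen jar with an orange cap, 52 mm across, 65 mm high, loose on the bench. Origin at the centre of its underside.
- tube_rack: White rack of capped tubes, 70 x 170 mm, 72 mm high, loose on the bench. Origin at the centre of its underside.
- scale_collar (a joint): Angle of the flat scale collar (248 mm across, black rim, top 60 mm above the bench) that carries the red mark, in rad: at 0 the mark points along -x of light_base, positive is anticlockwise from above. Clamped anywhere from -0.7 to 0.25; it must stay there.

How it is judged:
By the outcome, as a careful person would: the job done as asked, in the order asked, and still so for the second after the job is handed in, with the robot touching nothing.
It also fails if it takes over 61 s, if anything falls off the work surface, if the arm or the gripper's body presses on something with over 40 N, if the wrist force passes 120 N, or if a joint passes its speed limit or range.

ROBOT

A 7-joint arm with a two-finger parallel gripper is mounted at the origin on the work surface. World frame = base frame: x ahead of the robot, y to its left, z up, the work surface at z = 0. Lengths are in mm, angles in rad, forces in N, time in s.
With the tool pointing down it reaches from about 400 to 900 mm from the base axis. Payload 5.6 kg.
Tool frame: the origin (TCP) lies midway between the tips of the shut fingers; the grasp point (between the pads) lies 19 mm behind it; z points along the fingers, y is the line along which they close (so a half turn about z gives the same grasp; the last joint's range is limited). The gripper opens to 92 mm and grips with 3 to 60 N. Pads are 20 mm wide; open, the fingers measure 128 mm over their backs; the gripper's body (75 mm by 189 mm) begins 69 mm behind the grasp point.
Start: joints at [1.135, 0.468, -0.012, 1.603, 0.006, 1.071, -0.056], TCP at [248.765, -600.521, 214.592] pointing down, gripper open.
Joint ranges: [-2.53, 2.53], [-0.31, 2.02], [-1.57, 1.55], [0.28, 2.44], [-1.29, 4.43], [0.15, 1.84], [-2.92, 2.92]. Speed limits (rad/s): [2.57, 2.57, 3.14, 3.14, 3.14, 3.14, 3.14].

INTERFACE

Orientations are given as a rotation vector (axis times angle).
In Python, from cell import robot, grip, kin, viewer gives the robot as it stands. Calls block until the motion is done:
- robot.movep(position, orientation): joint-space move of the TCP to a pose.
- robot.servo_line(position, feed=150, rotation=None): straight line of the TCP; rotation=None keeps the orientation; feed is the mean speed in mm/s.
- robot.goto_joints(angles): joint-space move.
- grip(opening, newtons=None): opening from 0.0 (shut) to 1.0 (fully open); newtons is the grip in N (None keeps the last); returns when the fingers have stopped.
- robot.hold(seconds).
- kin.ik(position, orientation): joint angles nearest the present ones, or None.
- robot.observe(): the state.
- viewer.read_camera(name): name is "scene" or "top"; returns the picture (400x640x3 uint8, red, green, blue); there is no depth.
- viewer.camera_info(name): a dict with "camera_matrix" (3x3 intrinsics, pixels), "k1" (the pictures are not rectified: a ray, as slopes to the right and down, at radius r is drawn at 1 + k1 r^2 times it, then the intrinsics apply), "R" (3x3) and "t" (3): a world point X has camera coordinates R X + t. Camera axes: x right, y down, z forward; pixel columns grow to the right and rows downward; lengths in mm; the calibration is good to about 2 mm. A picture is of the moment at which its call begins. camera_info takes no time and is no camera call.
A pose or a line that the arm cannot do raises robot.IKError and nothing moves.
- robot.job_done(): hands the job in; it is judged then, once.
Trained networks look in the newest picture that a camera, given by its name, has taken for a name from the list of things; names that differ only in an ending like _2 or _b are one class to them, and where a whole thing is asked for, a point or a joint stands for the part that bears it (a point fixed in the world has none). Each returns a list of dicts, best first, with "confidence" (0 to 1); they miss things now and then, are a little off and sometimes report something else, mostly with a low value. They report only what shows in the picture. A call takes as long as a camera call.
- viewer.silhouettes(name, camera): "mask" (400x640 bool, what is visible of it).
- viewer.pinpoint(name, camera): "at" ([x, y, z] in mm, in the coordinates of the camera as it stood for that picture, good to about 4 mm: a listed point, or the origin of a listed thing).
The state is a dict: "t": time; "joints": joint angles; "joint_velocities": joint speeds; "joint_torque": joint torques, N m; "tcp_pos": TCP position; "tcp_rot": TCP orientation; "contact_force": force on the tool from outside, world axes, zero at the start; "wrist_torque": the same for the moment, N m; "grip_width": opening from 0.0 (shut) to 1.0 (fully open); "grip_force": force on a finger pad.
Only numpy, scipy, OpenCV 4.12 (cv2) and the standard library are available. Lean on these libraries where they do the work, as an engineer would, in place of code of your own. Each camera call takes 0.05 s, during which the arm holds its last target. There are 200 camera calls.

## Working session

There is one attempt and no reset: what is moved stays moved. The work goes in short steps, each a Python script; the robot and the scene stay as the last script left them, time stands still between calls to the robot, and variables do not carry over. Pictures are saved under pics/ and viewed, at most 10 in all, crops included, and the job is handed in when it is done.

```bash
ls; mkdir -p pics; cat > h.py <<'E'
import numpy as np, cv2
from cell import robot, grip, kin, viewer
def w(name,cam):
    i=viewer.camera_info(cam); R=np.array(i["R"]);t=np.array(i["t"])
    return [(R.T@(np.array(d["at"])-t), d["confidence"]) for d in viewer.pinpoint(name,cam)]
def pix(X,cam):
    i=viewer.camera_info(cam); c=np.array(i["R"])@X+np.array(i["t"]); s=c[:2]/c[2]
    s=s*(1+i["k1"]*(s@s)); K=np.array(i["camera_matrix"]); return K[:2,:2]@s+K[:2,2]
def ray(uv,cam,z):
    i=viewer.camera_info(cam); K=np.array(i["camera_matrix"]);R=np.array(i["R"]);t=np.array(i["t"])
    d=np.linalg.solve(K[:2,:2],np.array(uv,float)-K[:2,2]); s=d.copy()
    for _ in range(20): s=d/(1+i["k1"]*(s@s))
    o=-R.T@t; v=R.T@np.array([*s,1]); return o+v*(z-o[2])/v[2]
def snap(cam,f=None):
    im=np.array(viewer.read_camera(cam))
    if f: cv2.imwrite(f"pics/{f}.png",im[:,:,::-1])
    return im
E
python3 - <<'E'
from h import *
np.set_printoptions(precision=1,suppress=True)
a=snap("scene");b=snap("top")
cv2.imwrite("pics/scene0.png",a[:,:,::-1]);cv2.imwrite("pics/top0.png",b[:,:,::-1])
for c in("scene","top"):
    i=viewer.camera_info(c);print(c,-np.array(i["R"]).T@i["t"])
    for n in "light_base stage_axis polariser lever_post pointer_tip red_mark slide_face dish slide_box jar tube_rack".split():
        print(n,[(p,round(q,2),pix(p,c)) for p,q in w(n,c)][:2])
print(robot.observe())
E
```

```text
pics
scene [921.4 251.4 729.7]
light_base [(array([559.9, -17.1,   0.1]), 0.74, array([295.3, 231.2]))]
stage_axis [(array([567.2, -15.5,  66. ]), 0.95, array([292.2, 217.9]))]
polariser [(array([563.9, -14.7,  59.2]), 0.65, array([293.5, 218.7]))]
lever_post [(array([515.3, -84.5,  84.9]), 0.88, array([276.8, 183.9]))]
pointer_tip [(array([ 505.2, -104.3,   67.3]), 0.65, array([272.7, 182.5]))]
red_mark [(array([459. ,  -8.7,  61.5]), 0.86, array([319. , 185.2]))]
slide_face [(array([587.2, 170. ,  36.5]), 0.96, array([367., 269.]))]
dish [(array([563. , -16.7,  68.1]), 0.87, array([292.6, 215.7]))]
slide_box [(array([ 551. , -289.4,    1.2]), 0.9, array([203.9, 185. ]))]
jar [(array([708.7, 218.7,   0.6]), 0.91, array([362.8, 340.7]))]
tube_rack [(array([ 331. , -236.9,   -2.4]), 0.81, array([269.1, 138. ]))]
top [ 441.6   16.6 1186.6]
light_base [(array([559.7, -18.1,  -0.7]), 0.94, array([345. , 178.7])), (array([ 329.8, -239.8,    1.2]), 0.16, array([426.7, 263.5]))]
stage_axis [(array([562.5, -15.6,  63.9]), 0.78, array([344.8, 175.2])), (array([ 510.2, -102.5,   57.8]), 0.2, a
[... 768 characters left out ...]
83.9]))]
jar [(array([710. , 223.1,   0.6]), 0.86, array([258.5, 124.7])), (array([560.7, -16.4,  65.2]), 0.65, array([345.1, 175.8]))]
tube_rack [(array([ 330.7, -238.6,   -0.5]), 0.81, array([426.2, 263.1])), (array([460.7,  -7. ,  58.1]), 0.67, array([341.3, 214.3]))]
{'t': 1.2, 'joints': array([ 1.1,  0.5, -0. ,  1.6,  0. ,  1.1, -0.1]), 'joint_velocities': array([ 0.,  0.,  0.,  0., -0.,  0., -0.]), 'joint_torque': array([ -0. , -52. ,  -0. , -24.4,  -0.1,   0. ,   0. ]), 'tcp_pos': array([ 248.7, -600.5,  214.6]), 'tcp_rot': array([ 3.1,  0.6, -0. ]), 'contact_force': array([-0.1, -0.2,  0. ]), 'wrist_torque': array([-0., -0.,  0.]), 'grip_force': 0.0, 'grip_width': 0.9986036897800734}
```

View pics/top0.png

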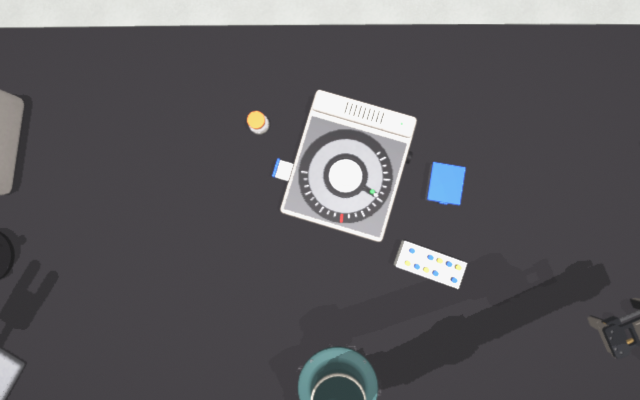

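View pics/scene0.png

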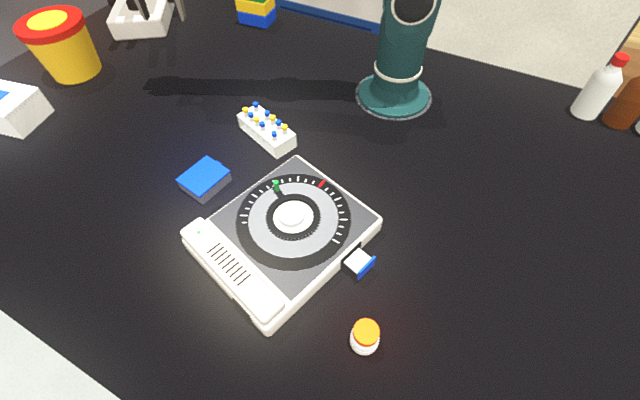

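The top view shows the base at about (345,177) with its front edge running from (282,211) to (383,240). The red mark is at (341,217), the green post at (373,191), the drawn-out blue slide at (277,169) and the jar at (258,122). The scene view agrees. Next I refine these by colour and fit the base pose.

```bash
cat >> h.py <<'E'
def blob(im,col,cen,rad=40):
    h=cv2.cvtColor(im,cv2.COLOR_RGB2HSV).astype(int); H,S,V=h[...,0],h[...,1],h[...,2]
    m={"red":((H<8)|(H>172)),"green":((H>45)&(H<85)),"blue":((H>100)&(H<125))}[col]&(S>110)&(V>50)
    yy,xx=np.nonzero(m); k=np.hypot(xx-cen[0],yy-cen[1])<rad
    return np.array([xx[k].mean(),yy[k].mean()]),k.sum(),np.c_[xx[k],yy[k]]
E
python3 - <<'E'
from h import *
np.set_printoptions(precision=1,suppress=True)
C=np.array([562,-16.5,0.])
for c in("scene","top"):
    im=cv2.imread(f"pics/{c}0.png")[:,:,::-1].copy()
    for col,X,z in(("red",[455,-7,62],62),("green",[517,-82,85],85),("blue",[588,171,34],34)):
        p,n,pts=blob(im,col,pix(np.array(X,float),c),25)
        P=ray(p,c,z);print(c,col,p,n,P,"r,ang",np.hypot(*(P-C)[:2]),np.degrees(np.arctan2(*(P-C)[1::-1]))%360)
        if col=="blue": Q=np.array([ray(q,c,z) for q in pts]);print(Q[:,:2].min(0),Q[:,:2].max(0))
    for n in("light_base","polariser"):
        s=viewer.silhouettes(n,c)
        m=s[0]["mask"].astype(np.uint8);np.save(f"{n}_{c}.npy",m)
        cn=max(cv2.findContours(m,0,1)[0],key=cv2.contourArea)
        print(n,s[0]["confidence"],m.sum())
        if n=="light_base":
            q=cv2.approxPolyDP(cv2.convexHull(cn),5,True)[:,0];print([(list(a),ray(a,c,58)[:2]) for a in q])
    # collar ellipse: dark ring outline around grey: fit grey disc inside/outside
E
```

```text
scene red [321.2 183.3] 33 [452.1  -6.8  62. ] r,ang 110.30212238904352 174.97530569084154
scene green [275.9 184.9] 44 [518.8 -84.8  85. ] r,ang 80.78643351065827 237.6544113135544
scene blue [366.1 267.6] 163 [584. 167.  34.] r,ang 184.81460131350775 83.17691817285898
[550.1 157.3] [615.2 177. ]
light_base 0.59 19421
[([np.int32(296), np.int32(154)], array([ 396.4, -107. ])), ([np.int32(382), np.int32(222)], array([482.5, 156.6])), ([np.int32(374), np.int32(261)], array([575.2, 177.8])), ([np.int32(360), np.int32(278)], array([621.1, 168.3])), ([np.int32(265), np.int32(335)], array([797.6,  65.3])), ([np.int32(187), np.int32(249)], array([ 728.9, -170.7])), ([np.int32(181), np.int32(231)], array([ 701.3, -210.7]))]
polariser 0.59 1289
top red [341.  217.7] 25 [451.9  -6.2  62. ] r,ang 110.5680988395 174.62956441496888
top green [370.7 191.6] 7 [518.5 -81.1  85. ] r,ang 77.86689491648396 236.04370526748338
top blue [275.3 167.2] 62 [586.7 170.2  34. ] r,ang 188.36642797919092 82.47936782752963
[560.3 160.4] [611.7 178.8]
light_base 0.63 13489
[([np.int32(317), np.int32(91)], array([787.4,  58.4])), ([np.int32(415), np.int32(119)], array([ 712.1, -199.9])), ([np.int32(410), np.int32(157)], array([ 611.4, -186.1])), ([np.int32(379), np.int32(239)], array([ 397.3, -104.8])), ([np.int32(281), np.int32(210)], array([471.2, 150.7])), ([np.int32(273), np.int32(169)], array([579., 173.]))]
polariser 0.69 1341
```

```bash
cat >> h.py <<'E'
from scipy.spatial.transform import Rotation as Ro
psi=-0.29; C=np.array([562,-16.5,0.])
bx=np.array([np.cos(psi),np.sin(psi),0]); by=np.array([-np.sin(psi),np.cos(psi),0])
def B(x,y,z): return C+bx*x+by*y+np.array([0,0,z])
def down(yax):
    z=np.array([0,0,-1.]); return Ro.from_matrix(np.c_[np.cross(yax,z),yax,z]).as_rotvec()
E
cat > push.py <<'E'
from h import *
np.set_printoptions(precision=2,suppress=True)
for s in(1,-1): print(s,kin.ik(B(-30,220,26),down(s*bx)),kin.ik(B(-30,158,26),down(s*bx)))
s=min((1,-1),key=lambda s:abs(kin.ik(B(-30,158,26),down(s*bx))[6]))
r=down(s*bx)
grip(0.0)
robot.movep(B(-30,225,200),r); print(robot.observe()["t"],robot.observe()["joints"])
robot.servo_line(B(-30,225,26),200)
f0=robot.observe()["contact_force"]; print("base",f0)
y=225; robot.servo_line(B(-30,y:=206,26),100)
while y>148:
    y-=6 if y>170 else 1.5
    robot.servo_line(B(-30,y,26),40)
    o=robot.observe(); f=(o["contact_force"]-f0)@by
    print(y,round(o["t"],2),round(f,2),(o["tcp_pos"]-C)@by)
    if f>9: break
snap("scene","scene1")
snap("top","top1")
for c in("scene","top"):
    for p,q in w("slide_face",c)[:1]: print(c,q,(p-C)@bx,(p-C)@by,p[2])
E
python3 push.py
```

```text
1 [ 0.05  0.77 -0.61  1.74  0.57  0.82 -1.12] [ 0.09  0.7  -0.52  1.83  0.49  0.75 -0.99]
-1 [ 0.41  1.22 -1.34  1.71  1.25  1.31  1.64] [ 0.53  1.19 -1.34  1.8   1.24  1.28  1.68]
5.8333 [ 0.24  0.65 -0.92  1.62  0.55  1.16 -1.1 ]
base [-0.3   0.15 -0.03]
200 7.49 -0.06 199.84312988040458
194 7.79 0.81 193.88816717578086
188 8.09 1.27 187.77013464434972
182 8.39 0.22 181.3454126786654
176 8.69 0.72 175.1834634164406
170 8.99 -0.32 169.24048983903316
168.5 9.24 1.5 168.35955166447263
167.0 9.49 1.34 167.03832130310775
165.5 9.74 1.62 165.4497812632727
164.0 9.99 2.8 163.82023617137406
162.5 10.24 2.79 162.31841356985186
161.0 10.49 1.93 160.79412465987755
159.5 10.74 2.21 159.31133683105648
158.0 10.99 2.89 158.01966478967645
156.5 11.24 6.0 157.9967634411325
155.0 11.49 8.7 157.96660257370635
153.5 11.74 11.79 157.96055335637016
```

The slide has stopped hard at its home: the TCP stalled at 158 mm, which is 148 plus the 10 mm half finger. Next I retract, check by camera and push the lever along its arc.

```bash
cat >> h.py <<'E'
def arc(deg,off=16,z=76,s=1):
    a=np.radians(deg); rad=np.array([np.cos(a),np.sin(a),0]); tan=np.array([-np.sin(a),np.cos(a),0])
    return C+80*rad+off*tan+np.array([0,0,z]), down(s*rad)
def check():
    ts=[]
    for c in("scene","top"):
        viewer.read_camera(c)
        for n in("lever_post","pointer_tip","red_mark","slide_face"):
            for p,q in w(n,c)[:1]:
                d=p-C; print(c,n,round(q,2),"r %.1f ang %.1f"%(np.hypot(*d[:2]),np.degrees(np.arctan2(d[1],d[0]))%360),"bx %.1f by %.1f z %.1f"%(d@bx,d@by,p[2]))
E
cat > lev.py <<'E'
from h import *
np.set_printoptions(precision=2,suppress=True)
robot.servo_line(B(-30,200,26),150); robot.servo_line(B(-30,200,200),250)
check()
print("t",robot.observe()["t"])
for s in(1,-1): print(s,[kin.ik(*arc(d,s=s)) for d in(255,215,175)])
E
python3 lev.py
```

```text
scene lever_post 0.96 r 81.0 ang 236.6 bx -23.4 by -77.6 z 87.9
scene pointer_tip 0.88 r 100.4 ang 238.3 bx -26.1 by -97.0 z 65.8
scene red_mark 0.92 r 103.9 ang 175.1 bx -101.7 by -21.0 z 63.9
scene slide_face 0.55 r 151.2 ang 85.0 bx -30.5 by 148.1 z 37.4
top lever_post 0.61 r 81.3 ang 236.3 bx -23.9 by -77.7 z 84.7
top red_mark 0.79 r 98.6 ang 174.4 bx -96.8 by -18.9 z 62.2
top slide_face 0.38 r 282.1 ang 59.0 bx 69.9 by 273.3 z -2.4
t 13.75
1 [array([ 0.53,  0.58, -0.53,  1.89,  0.4 ,  0.78, -2.06]), array([ 0.4 ,  0.47, -0.39,  2.02,  0.28,  0.7 , -2.69]), array([-0.56,  0.46,  0.66,  2.15, -0.45,  0.68, -2.82])]
-1 [array([ 0.92,  0.89, -1.17,  1.86,  0.95,  1.08,  0.68]), array([ 0.88,  0.72, -1.05,  2.  ,  0.81,  0.92,  0.01]), array([ 0.73,  0.6 , -0.93,  2.07,  0.68,  0.81, -0.7 ])]
```

```bash
cat > lev2.py <<'E'
from h import *
p,r=arc(252,z=200,s=-1); robot.movep(p,r)
p,_=arc(252,s=-1); robot.servo_line(p,150)
f0=robot.observe()["contact_force"]; d=252
while d>178:
    d=max(d-4,178) 
    p,r=arc(d,s=-1); robot.servo_line(p,45,r)
    o=robot.observe(); f=o["contact_force"]-f0; print(d,round(o["t"],2),np.round(f,1),np.round(o["tcp_pos"]-p,1))
    if np.linalg.norm(f)>12: print("STOP");break
p,_=arc(d,off=30,s=-1); robot.servo_line(p,100,r)
snap("scene","scene2"); check(); snap("top","top2")
a=cv2.imread("pics/scene2.png")[150:270,220:390]; b=cv2.imread("pics/top2.png")[130:250,270:440]
cv2.imwrite("pics/c2.png",np.vstack([cv2.resize(x,None,fx=4,fy=2.5*1,interpolation=2) if 0 else cv2.resize(x,(425,300),interpolation=2) for x in(a,b)]))
E
python3 lev2.py
```

```text
248 16.58 [ 1.2 -0.4 -0.9] [ 0.5 -0.3  0.9]
244 16.86 [ 0.8  0.4 -1. ] [ 0.4 -0.2  0.4]
240 17.13 [ 0.7  0.1 -0.2] [ 0.3 -0.2  0.1]
236 17.41 [-0.5  0.6 -0.5] [ 0.3 -0.1  0.1]
232 17.68 [ 0.9 -0.6 -0.9] [ 0.3 -0.1  0.1]
228 17.96 [ 1.3 -0.5  0.5] [ 0.2 -0.   0.1]
224 18.23 [ 2.3 -0.8  0.3] [0.  0.1 0. ]
220 18.51 [ 0.9 -0.6 -0.5] [-0.1  0.1 -0. ]
216 18.78 [1.  0.8 0.1] [-0.2  0.1 -0.1]
212 19.06 [0.9 0.  0. ] [-0.1  0.1 -0.1]
208 19.33 [ 0.6 -0.4 -0.6] [-0.1  0.1 -0.1]
204 19.61 [ 0.6 -0.2 -0.5] [-0.1  0.1 -0.1]
200 19.88 [ 0.7  0.5 -0.6] [-0.1  0.1 -0. ]
196 20.16 [ 0.9 -1.  -0.5] [-0.1  0.1 -0. ]
192 20.43 [ 0.7  0.2 -0.8] [-0.   0.1 -0. ]
188 20.71 [ 1.  -0.7 -0.5] [-0.   0.1 -0. ]
184 20.98 [ 0.6 -0.6 -0.2] [-0.   0.1 -0. ]
180 21.26 [-0.2 -0.9 -0.4] [-0.   0.1 -0. ]
178 21.51 [ 0.7 -1.6 -1. ] [-0.  -0.2 -0.1]
scene lever_post 0.65 r 80.9 ang 178.7 bx -78.0 by -21.4 z 86.6
scene pointer_tip 0.69 r 101.9 ang 179.1 bx -98.1 by -27.6 z 65.1
scene red_mark 0.95 r 99.9 ang 175.2 bx -97.8 by -20.4 z 61.1
scene slide_face 0.62 r 148.7 ang 85.5 bx -31.2 by 145.4 z 35.9
top red_mark 0.9 r 100.6 ang 174.3 bx -98.8 by -19.0 z 63.0
```

View pics/c2.png

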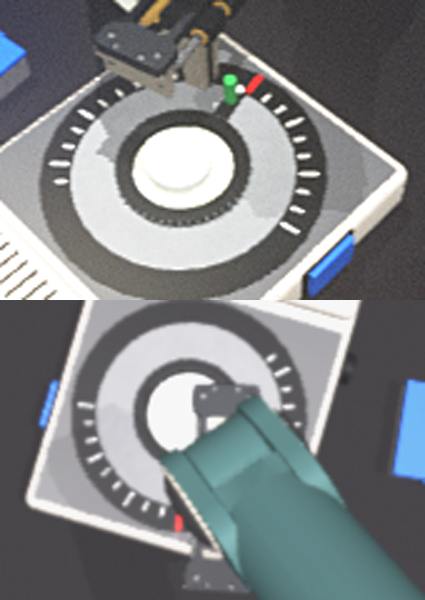

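The lever stands about 4° short of the red mark, with the pointer just left of red in the scene crop and the slide flush. Nudge it the rest of the way, clear the arm and check.

```bash
cat > fin.py <<'E'
import sys
from h import *
n,tgt=sys.argv[1],float(sys.argv[2])
if len(sys.argv)>3:
    p,r=arc(tgt+14,z=130,s=-1); robot.movep(p,r); robot.servo_line(arc(tgt+14,s=-1)[0],100)
p,r=arc(tgt+1.5,s=-1); robot.servo_line(p,45,r)
p,r=arc(tgt,s=-1); robot.servo_line(p,15,r); robot.hold(0.3); print(robot.observe()["tcp_pos"]-p)
p,r=arc(tgt,off=32,s=-1); robot.servo_line(p,80,r)
p=p+[0,0,110]; robot.servo_line(p,200)
robot.movep([430,-330,260],r)
a=snap("scene","scene"+n); check(); b=snap("top","top"+n); check()
print(robot.observe()["t"])
for c,im in(("scene",a),("top",b)):
    for col,X,z in(("red",[452,-7,62],62),("green",[482,-10,85],85)):
        q,k,_=blob(im,col,pix(np.array(X,float),c),15); d=ray(q,c,z)-C; print(c,col,k,np.hypot(*d[:2]),np.degrees(np.arctan2(d[1],d[0]))%360)
A=[]
for c,im in(("scene",a),("top",b)):
    u,v=pix(np.array([465,-8,62.]),c).astype(int); A.append(cv2.resize(im[v-25:v+25,u-25:u+25],(400,400),interpolation=cv2.INTER_CUBIC))
cv2.imwrite(f"pics/c{n}.png",np.hstack(A)[:,:,::-1])
E
python3 fin.py 3 174.8
```

```text
[ 0.02096851 -0.24947706 -0.01245231]
scene lever_post 0.95 r 80.4 ang 174.0 bx -79.0 by -14.9 z 85.4
scene pointer_tip 0.81 r 99.4 ang 175.6 bx -97.1 by -21.0 z 65.7
scene slide_face 0.61 r 149.1 ang 85.4 bx -31.1 by 145.8 z 35.7
top lever_post 0.82 r 81.3 ang 175.3 bx -79.5 by -16.8 z 86.5
top pointer_tip 0.59 r 97.0 ang 175.6 bx -94.8 by -20.5 z 59.8
top red_mark 0.73 r 100.5 ang 173.9 bx -98.8 by -18.3 z 59.9
top slide_face 0.6 r 152.3 ang 84.2 bx -28.5 by 149.6 z 33.1
scene lever_post 0.91 r 79.1 ang 177.2 bx -76.8 by -18.9 z 85.5
scene pointer_tip 0.71 r 98.7 ang 175.7 bx -96.5 by -21.0 z 68.3
scene red_mark 0.58 r 104.9 ang 176.4 bx -102.2 by -23.7 z 65.0
top lever_post 0.64 r 80.8 ang 174.3 bx -79.4 by -15.3 z 86.3
top pointer_tip 0.63 r 98.9 ang 175.2 bx -96.8 by -20.3 z 58.0
top red_mark 0.82 r 97.3 ang 174.7 bx -95.4 by -19.0 z 59.1
top slide_face 0.6 r 152.3 ang 84.5 bx -29.3 by 149.4 z 35.0
26.8167
scene red 28 111.9691979931848 174.89111577209326
scene green 46 80.25674315630751 175.48580038201942
top red 25 110.5680988395 174.62956441496888
top green 3 78.48359414773677 173.88003259522986
```

View pics/c3.png

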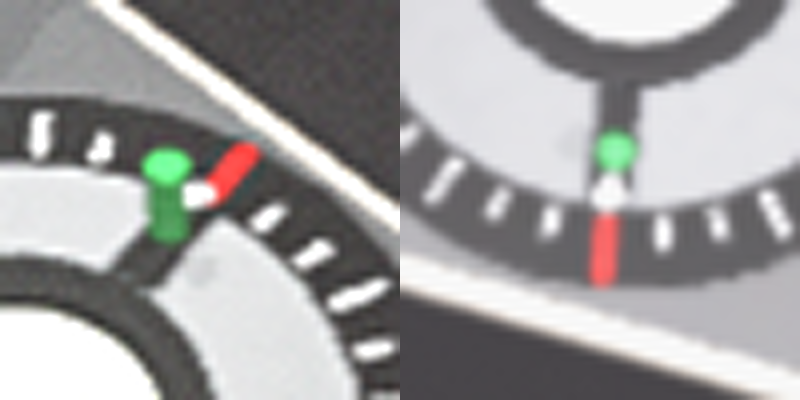

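The crops show the white pointer meeting the inner end of the red mark: scene near (213,193), top near (609,205). One quick subpixel check on the saved picture will show what offset remains.

```bash
python3 - <<'E'
from h import *
im=cv2.imread("pics/top3.png")[:,:,::-1].astype(float)
for a in(174.6,175):
    d=np.radians(a); print(a,[np.round(pix(C+np.array([r*np.cos(d),r*np.sin(d),62.]),"top"),2) for r in(88,92,96,100,105,110,115,120)])
u,v=pix(np.array([465,-8,62.]),"top").astype(int)
print("u0",u-5); 
for y in range(v-6,v+11): print(y,"G",im[y,u-7:u+7,1].astype(int),"R-G",(im[y,u-7:u+7,0]-im[y,u-7:u+7,1]).astype(int))
print(u-7)
E
```

```text
174.6 [array([341.82, 209.02]), array([341.67, 210.56]), array([341.52, 212.09]), array([341.37, 213.62]), array([341.19, 215.54]), array([341.  , 217.46]), array([340.81, 219.38]), array([340.62, 221.3 ])]
175 [array([342.06, 209.05]), array([341.92, 210.58]), array([341.78, 212.11]), array([341.64, 213.65]), array([341.47, 215.57]), array([341.29, 217.49]), array([341.12, 219.41]), array([340.95, 221.33])]
u0 336
206 G [228 226 220 217 213 179 175 231 243 243 233 203 214 228] R-G [   0    0   -1   -1   -2   -4  -50 -100  -96  -97  -99  -46   -2    0]
207 G [228 228 227 225 217 176 144 200 236 233 198 200 223 229] R-G [   0   -1   -1   -1   -1   -2  -27  -87  -98 -100  -75  -13    0    0]
208 G [228 228 228 228 218 169 123 170 217 195 147 198 225 228] R-G [  0   0   0  -1   0   0  -6 -25 -34 -38 -20  -1   0   0]
209 G [226 228 229 228 219 168 140 223 240 206 135 197 225 228] R-G [ 1  0 -1  0  0  1  1  0  0 -1  0 -1  0  0]
210 G [216 225 227 226 218 174 203 245 247 234 165 201 226 229] R-G [ 0  0 -1  0  0  0  2  0  0  2  1 -1  0 -1]
211 G [159 184 200 205 202 182 240 247 247 245 215 
[... 680 characters left out ...]
8  98  99  98 128] R-G [  1   1   2   2   2  27 128 142 136  50   5   1   2   2]
218 G [101 100  99  99  99  99 101 105 102  99  98  99  99 107] R-G [  1   1   2   1   1  28 130 142 133  36   4   2   2   2]
219 G [101  99  99  99  98  98 104 108 103 100  99  99  98 100] R-G [  1   1   1   2   2  38 138 139 131  30   2   2   3   1]
220 G [100 100 100 100  99  99 104 107 103 100  99  99  99  98] R-G [  2   1   1   1   2  41 140 140 130  28   2   2   3   2]
221 G [111 110 107 106 102  96 102 104 101 100 100 100  99 100] R-G [  2   2   1   1   2  45 140 142 115  20   2   3   3   2]
222 G [167 165 152 145 130 116 118 119 119 118 119 118 117 116] R-G [ 2  2  2  2  1 17 84 98 53 10  3  3  3  2]
334
```

The pointer lies within about 0.2° of the red mark. The slide is home and the arm is clear, so I am handing the job in.

```bash
python3 -c "
from h import *
print(robot.job_done())"
```

```text
the job is handed in; nothing more can be done
None
```

The filter slide is pushed fully home and the polariser pointer stands within about 0.2° of the red mark; the job was handed in about 27 s into the 61 s limit, with the arm clear, but I did not re-measure the dish, jar, box or rack at the end.

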